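Lay out laptop parts on the service mat

ROBOT

A 7-joint arm with a two-finger parallel gripper is mounted at the origin on the work surface. World frame = base frame: x ahead of the robot, y to its left, z up, the work surface at z = 0. Lengths are in m, angles in degrees, forces in N, time in s.
With the tool pointing down it reaches from about 0.425 to 0.875 m from the base axis. Payload 4.7 kg.
Tool frame: the origin (TCP) lies midway between the tips of the shut fingers; the grasp point (between the pads) lies env.grip_point_offset behind it (env.grip_point_offset is the distance from the TCP to the grasp point, in m); z points along the fingers, y is the line along which they close (so a half turn about z gives the same grasp; the last joint's range is limited). The gripper opens to 87 mm and grips with 3 to 60 N. Pads are 19 mm wide; open, the fingers measure 117 mm over their backs; the gripper's body (75 mm by 190 mm) begins 51 mm behind the grasp point.
Start: joints at [-73.276, 18.392, -4.016, 83.108, 1.295, 78.541, -3.26], TCP at [0.178, 0.625, 0.223] pointing down, gripper open.
Joint ranges: [-163.93, 163.93], [-17.29, 119.83], [-79.2, 71.16], [3.27, 140.29], [-89.18, 269.18], [5.43, 117.66], [-154.24, 154.24]. Speed limits (degrees/s): [147.25, 147.25, 180, 180, 180, 180, 180].

INTERFACE

Orientations are given as [roll, pitch, yaw] about the fixed x, y, z axes, in that order (R = Rz(yaw) Ry(pitch) Rx(roll)).
In Python, from cell import env gives the robot as it stands.
- The arm moves only by the shell command python3 -m creep 'ROWS' [FORCE]. ROWS is a JSON object of lists of equal length, an entry for each row: "translation": the shift along the tool's x, y, z in units of 0.08 m (1.0 is 0.08 m), a list of three; "turn": the turn, a rotation vector about the tool's x, y, z in units of 180 degrees (1.0 is 180 degrees), a list of three; "grip": the opening, from 0 (shut) to 1 (fully open). In form: {"translation": [[x, y, z], ...], "turn": [[ax, ay, az], ...], "grip": [grip, ...]}. A call has 1 to 5 rows; each row shifts and turns the commanded pose from where the row before left it, along the tool's axes as they then stand; what a row does not reach is not made up. A row lasts 1/8 s, in which the tool goes at most 62.5 mm and 10.7 degrees, less where a joint would pass 70% of its speed; a pose out of reach is approached as far as the arm can. A call with a number of a shift or a turn outside -1 to 1 is refused whole. A call with a gripper value outside its range is refused whole. The fingers move at their own pace and stop on an object; FORCE is the grip in N (left out, the last holds). Time passes only in rows, so rows that do not move let the fingers close. It gives the time, the measured TCP pose, the force, the opening and the grip force at its end, in the units of the state.
- env.get_obs(): the state, without advancing time (a new reading comes with each control period).
- env.read_camera(name): name is "scene" or "top" or "wrist"; returns a dict with "frame" (480x640x3 uint8, red, green, blue), "z_map" (480x640 float32, m along the optical axis (not along the pixel's ray), 0 where there is no reading), "K" (3x3 intrinsics, pixels), "D" ([k1, k2, p1, p2, k3] as OpenCV has them; the pictures are not rectified), "rvec" (rotation vector, rad) and "tvec" (3), from world to camera coordinates, as OpenCV has them. Camera axes: x right, y down, z forward; pixel columns grow to the right and rows downward; lengths in m; the calibration is good to about 2 mm. A picture is of the moment at which its call begins.
- env.sign_off(): hands the job in; it is judged then, once.
The state is a dict: "time_s": time; "qpos": joint angles; "joint_velocities": joint speeds; "effort": joint torques, N m; "tool_pos": TCP position; "tool_rot": TCP orientation; "force": force on the tool from outside, world axes, zero at the start; "wrist_torque": the same for the moment, N m; "grip_width": finger opening in m; "grasp_force": force on a finger pad.
Only numpy, scipy, OpenCV 4.12 (cv2) and the standard library are available. Lean on these libraries where they do the work, as an engineer would, in place of code of your own. Each camera call takes 0.05 s, during which the arm holds its last target. There are 200 camera calls.

TASK

Lay the laptop parts out on the blue mat, each squared up in the middle of its own white printed square: the fan between the two screw dishes, the drive in the square directly behind the red dish (farther from the robot), the battery directly behind the yellow dish, and the copper heat sink behind the fan. Drive and battery lie with their long sides running front to back, and the orange-lidded screw pot then stands upright on the middle of the drive. Set everything down flat without dropping it, and leave the roll of tape where it lies.

Things in the scene. Friction and masses are not known exactly. Their poses are not given: they have to be found in the camera images.
- mat: Blue mat, fixed, 230 (x) x 335 (y) x 2 mm, printed with 2 rows of 3 white-lined squares of 105 mm. Origin: middle of its underside, on the table. x points away from the robot (within 8 degrees of world x), y to the robot's left along a row. Square centres: front row (nearer the robot) x = -52.5, back row x = +52.5, at y = -105, 0, +105 mm. Dishes stand in the front row's end squares.
- red_dish: Round red screw dish with dark screws in it, 76 mm across, 16 mm high, fixed at the centre of the left or right end square of the mat's front row (it and the yellow dish change places between starts). Origin: middle of its underside, on the mat's top; axes parallel to the mat's, so the centre of the square behind it is at +105 mm along x.
- yellow_dish: Round yellow screw dish, like the red one (76 mm across, 16 mm high, fixed), in the other end square of the mat's front row. Origin at the middle of its underside, on the mat's top; axes parallel to the mat's.
- drive_center (a point): Storage drive: silver metal slab with a white and blue label, 80 (x) x 54 (y) x 12 (z) mm, about 0.1 kg, loose, lying flat on the table beside the mat. The point is its centre, 6 mm above its underside; x along its length, z up.
- battery_center (a point): Battery pack: black block with a green label and a row of brass contacts on top, 84 (x) x 40 (y) x 18 (z) mm, about 0.17 kg, loose, lying flat on the table. The point is its centre, 9 mm above its underside; x along its length, z up.
- fan_center (a point): Cooling fan: flat black square housing with a grey round opening with blades on top, 54 (x) x 54 (y) x 14 (z) mm, about 0.07 kg, loose, lying flat on the table. The point is its centre, 7 mm above its underside; x and y square to its sides, z up.
- heatsink_center (a point): Heat sink: finned copper block, 50 (x) x 40 (y) x 20 (z) mm, about 0.13 kg, loose, lying flat on the table, fins up and running along x. The point is its centre, 10 mm above its underside; z up.
- pot_center (a point): Screw pot: closed round white pot with an orange lid, 34 mm across at the lid (32 mm below it), 24 mm high, about 0.04 kg, loose, standing on the table. The point is its centre, 12 mm above its underside; z up.
- tape_center (a point): Roll of tape: a pale, whitish ring, 60 mm across with a 40 mm hole, 18 mm high, loose, lying flat on the table among the parts; not part of the job and to be left where it lies. The point is its centre, 9 mm above its underside.
Not all that is in view belongs to the job. What is shaped like the part that bears pot_center but green is not meant.

How it is judged (in metres and radians):
At the end, for the whole second after the job is handed in: Fan, heat sink, drive and battery each flat on the mat within 15 mm (along each mat axis) of its square's centre and within 15 degrees of square (drive, battery lengthwise front to back); pot upright on the drive, centres within 12 mm; all released and at rest (x of fan_center in the frame of mat between -0.0675 and -0.0375 m and y of fan_center in the frame of mat between -0.015 and 0.015 m and z of fan_center in the frame of mat between 0.004 and 0.014 m and angle between each of fan_center, heatsink_center, drive_center, battery_center, pot_center's own z axis and vertical below 0.12 rad and linear speed of each of fan, heatsink, drive, battery, pot below 0.02 m/s and (angle between the x axis of fan_center and the x axis of mat, either way round below 0.26 rad or angle between the x axis of fan_center and the y axis of mat, either way round below 0.26 rad) and x of heatsink_center in the frame of mat between 0.0375 and 0.0675 m and y of heatsink_center in the frame of mat between -0.015 and 0.015 m and z of heatsink_center in the frame of mat between 0.007 and 0.017 m and (angle between the x axis of heatsink_center and the x axis of mat, either way round below 0.26 rad or angle between the x axis of heatsink_center and the y axis of mat, either way round below 0.26 rad) and x of drive_center in the frame of red_dish between 0.09 and 0.12 m and y of drive_center in the frame of red_dish between -0.015 and 0.015 m and z of drive_center in the frame of red_dish between 0.001 and 0.011 m and angle between the x axis of each of drive_center, battery_center and the x axis of mat, either way round below 0.26 rad and x of battery_center in the frame of yellow_dish between 0.09 and 0.12 m and y of battery_center in the frame of yellow_dish between -0.015 and 0.015 m and z of battery_center in the frame of yellow_dish between 0.004 and 0.014 m and horizontal distance between pot_center and drive_center below 0.012 m and z of pot_center in the frame of drive_center between 0.014 and 0.022 m); the robot touches nothing.
It fails at once if the roll of tape is moved more than 20 mm (distance of tape_center from where it was at the start of the episode above 0.02 m).
It fails at once if a part is dropped from more than about 25 mm or thrown (faster than 0.7 m/s while the fingers do not touch it) ((linear speed of drive above 0.7 m/s and contact force between drive and the fingers below 0.05 N) or (linear speed of battery above 0.7 m/s and contact force between battery and the fingers below 0.05 N) or (linear speed of fan above 0.7 m/s and contact force between fan and the fingers below 0.05 N) or (linear speed of heatsink above 0.7 m/s and contact force between heatsink and the fingers below 0.05 N) or (linear speed of pot above 0.7 m/s and contact force between pot and the fingers below 0.05 N)).
It also fails if it takes over 120 s, if anything falls off the work surface, if the arm or the gripper's body presses on something with over 40 N, if the wrist force passes 120 N, or if a joint passes its speed limit or range.

## Working session

There is one attempt and no reset: what is moved stays moved. The work goes in short steps, Python scripts to look and compute and a shell command to move; the robot and the scene stay as the last step left them, time stands still between calls to the robot, and variables do not carry over. Pictures are saved under pics/ and viewed, at most 17 in all, crops included, and the job is handed in when it is done.

```bash
ls; mkdir -p pics
python3 - <<'E'
from cell import env
import cv2
print(env.get_obs(), env.grip_point_offset)
for n in("top","scene"):
    c=env.read_camera(n); cv2.imwrite(f"pics/{n}0.png",c["frame"][:,:,::-1]); print(n,c["K"],c["D"],c["rvec"],c["tvec"])
E
```

```text
pics
{'time_s': 0.0, 'qpos': array([-73.27444211,  18.43805728,  -4.01502763,  83.17322432,
         1.29679247,  78.53943346,  -3.25988452]), 'joint_velocities': array([ 0.01451996, -0.0185374 , -0.0310662 , -0.15355355,  0.00130597,
        0.03146254, -0.10843293]), 'effort': array([ 3.33510934e-04, -4.91277766e+01, -4.03899886e-01, -3.12532496e+01,
       -6.41273288e-02,  4.34179860e-02,  1.59121837e-04]), 'tool_pos': array([0.17818536, 0.62454798, 0.2214875 ]), 'tool_rot': array([-1.79894621e+02,  7.52504329e-03,  1.64084157e+02]), 'force': array([ 0.53568673, -0.26311805, -0.03063975]), 'wrist_torque': array([ 0.02630911, -0.00877539,  0.05880248]), 'grasp_force': 0.0, 'grip_width': 0.08690442884271014} 0.0187
top [[580.6645773    0.         317.72817057]
 [  0.         580.6645773  237.4388338 ]
 [  0.           0.           1.        ]] [-0.15469598  0.          0.          0.          0.        ] [ 2.07083217 -2.11408569  0.27026749] [0.00159521 0.54260923 1.00457061]
scene [[505.90215274   0.         315.50916679]
 [  0.         505.90215274 239.37892702]
 [  0.           0.           1.        ]] [-0.09213579  0.          0.          0.          0.        ] [ 1.0107841   2.31525371 -1.12426407] [ 0.36421255 -0.1968205   1.20861211]
```

View pics/top0.png

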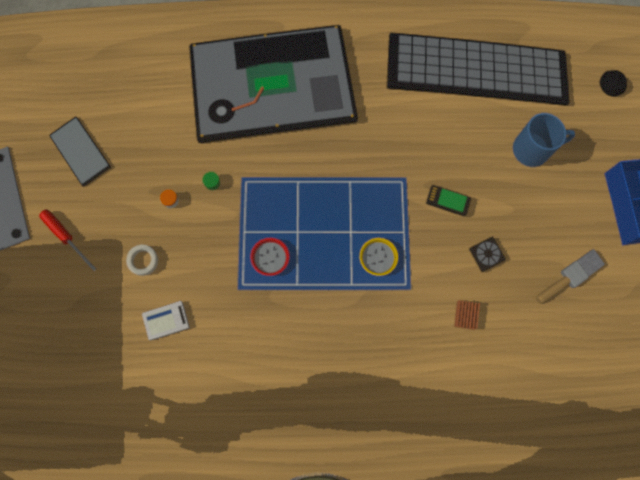

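View pics/scene0.png

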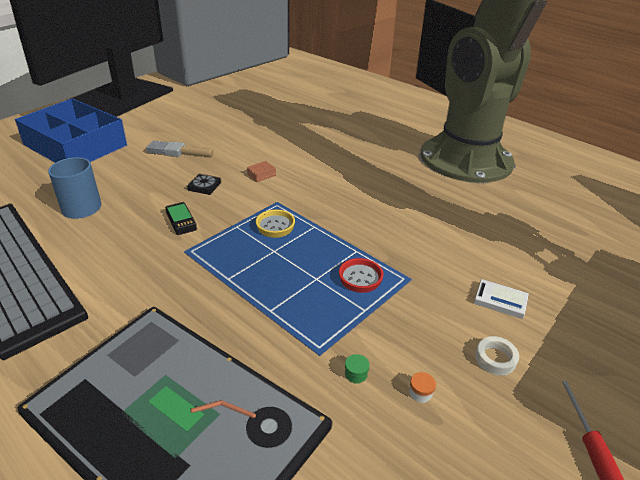

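Top view: the orange-lid pot is at (168,198), and the green-lid one at (211,181) is not meant. The drive is at (166,320), with a label and beside the mat, unlike the grey phone-like slab at (80,151). The tape is at (141,260), fan (488,254), battery (449,200) and heat sink (467,315). The red dish is on the left at (270,257) and the yellow on the right at (379,257).

```bash
cat > h.py <<'E'
import cv2, numpy as np
from cell import env
def cam(n):
    c=env.read_camera(n); c["R"]=cv2.Rodrigues(np.array(c["rvec"],float))[0]; c["t"]=np.array(c["tvec"],float).reshape(3)
    c["hsv"]=cv2.cvtColor(c["frame"],cv2.COLOR_RGB2HSV); return c
def ray(c,uv,z):
    p=cv2.undistortPoints(np.array(uv,float).reshape(-1,1,2),c["K"],c["D"]).reshape(-1,2)
    d=np.c_[p,np.ones(len(p))]@c["R"]; o=-c["R"].T@c["t"]
    return o+d*((z-o[2])/d[:,2])[:,None]
def rect(c,m,z):
    """largest contour of mask -> centre, long-side yaw, sides, on plane z"""
    k=max(cv2.findContours(m.astype(np.uint8),cv2.RETR_EXTERNAL,cv2.CHAIN_APPROX_NONE)[0],key=cv2.contourArea)
    P=ray(c,k,z)[:,:2]
    (x,y),(w,h),a=cv2.minAreaRect((P*1000).astype(np.float32))
    if w<h: w,h,a=h,w,a+90
    return np.round([x,y,(a+90)%180-90,w,h],1)
def win(m,u,v,r):
    o=np.zeros_like(m); o[v-r:v+r,u-r:u+r]=m[v-r:v+r,u-r:u+r]; return o
E
python3 - <<'E'
from h import *
c=cam("top"); H,S,V=[c["hsv"][...,i].astype(int) for i in range(3)]
print("mat",rect(c,(H>100)&(H<125)&(S>120)&(np.arange(640)[None]>225)&(np.arange(640)[None]<420)&(np.arange(480)[:,None]>165),.002))
for n,u,v,m in(("red",270,257,((H<8)|(H>172))&(S>150)),("yel",379,257,(H>22)&(H<35)&(S>150))):
    print(n,rect(c,win(m,u,v,28),.014))
uu,vv=np.meshgrid(np.arange(640),np.arange(480))
W=ray(c,np.c_[uu.ravel(),vv.ravel()],0.0)  # rays on table
o=-c["R"].T@c["t"]; zc=(W@c["R"].T+c["t"])[:,2]; P=o+(W-o)*(c["z_map"].ravel()/zc)[:,None]
Z=P[:,2].reshape(480,640)
for n,u,v,h in(("drive",166,320,.012),("batt",449,200,.018),("fan",488,254,.014),("hs",467,315,.02),("pot",168,198,.024),("tape",141,260,.018),("green",211,181,.024)):
    m=win((Z>h*.5)&(Z<.05),u,v,30); print(n,rect(c,m,h),"ztop",np.median(Z[v-5:v+5,u-5:u+5]).round(4))
E
```

```text
mat [570.8 -22.8  88.8 330.1 224.8]
red [521.4  83.7  88.9  71.8  71.1]
yel [ 517.1 -126.9   88.7   72.1   71.2]
drive [400.1 283.6 -72.2  82.3  55. ] ztop 0.0124
batt [ 627.5 -271.7   70.5   85.7   43.2] ztop 0.0179
fan [ 516.2 -340.9  -65.4   58.1   54.2] ztop 0.0148
hs [ 398.8 -290.5  -10.4   51.7   42.4] ztop 0.0153
pot [640.5 283.6  26.7  34.3  33.6] ztop 0.024
tape [518.  333.3  89.2  58.6  57.6] ztop -0.001
green [676.7 199.4  43.9  37.8  32.6] ztop 0.0239
```

Run:
```python
from h import *
c=cam("top"); f=c["frame"][:,:,::-1]
a=cv2.resize(f[165:345,110:230],None,fx=3.2,fy=3.2,interpolation=2); b=cv2.resize(f[165:345,410:530],None,fx=3.2,fy=3.2,interpolation=2)
cv2.imwrite("pics/crop1.png",np.hstack([a,b]))
```

```text
(no output)
```

View pics/crop1.png

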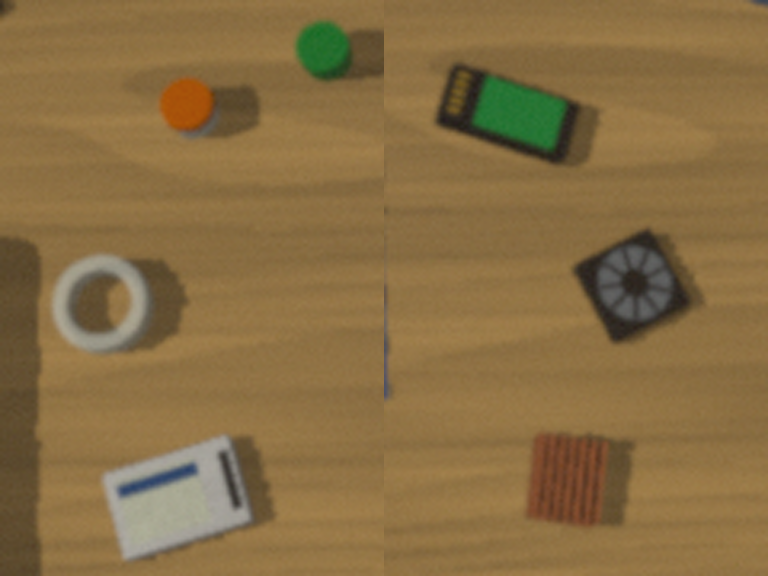

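The crop confirms the orange pot, the tape ring, the drive with its label, and on the right the battery, fan and finned heat sink. I'll make a planner that prints rows, then move.

```bash
cat > p.py <<'E'
# p.py X Y Z(mm) YAW : print remaining turn (units) and then shift (units) in tool axes after that turn
import sys, numpy as np
from cell import env
from scipy.spatial.transform import Rotation as R
o=env.get_obs(); x=np.array(sys.argv[1:4],float)/1000; yaw=float(sys.argv[4])
A=R.from_euler("xyz",o["tool_rot"],degrees=True); T=R.from_euler("xyz",[180,0,yaw],degrees=True)
rv=(A.inv()*T).as_rotvec(degrees=True)/180; d=T.inv().apply(x-o["tool_pos"])/.08
print("t",round(o["time_s"],2),"pos",(o["tool_pos"]*1000).round(1),"rot",o["tool_rot"].round(1),"grip",round(o["grip_width"]*1000,1),"gf",round(o["grasp_force"],1),"F",o["force"].round(1))
print("turn",rv.round(4),"n>=",int(np.ceil(abs(rv[2])/.055)),"| shift",d.round(3),"n>=",int(np.ceil(np.linalg.norm(d[:2])/.7)))
E
python3 p.py 400 284 120 107.8
```

```text
t 0.2 pos [178.2 624.7 221.9] rot [-179.9    0.   164.1] grip 86.9 gf 0.0 F [-0.1 -0.3 -0.1]
turn [-3.000e-04  2.000e-04  3.127e-01] n>= 6 | shift [-4.903  1.338  1.274] n>= 8
```

```bash
python3 -m creep '{"translation":[[0,0,0],[0,0,0],[0,0,0],[0,0,0],[0,0,0]],"turn":[[0,0,0.052],[0,0,0.052],[0,0,0.052],[0,0,0.052],[0,0,0.052]],"grip":[1,1,1,1,1]}' 20
python3 -m creep '{"translation":[[0,0,0],[-0.6,0.167,0.1],[-0.6,0.167,0.1],[-0.6,0.167,0.1],[-0.6,0.167,0.1]],"turn":[[0,0,0.052],[0,0,0],[0,0,0],[0,0,0],[0,0,0]],"grip":[1,1,1,1,1]}'
python3 -m creep '{"translation":[[-0.6,0.167,0.2],[-0.6,0.167,0.2],[-0.6,0.167,0.2],[-0.6,0.167,0.2],[0,0,0]],"turn":[[0,0,0],[0,0,0],[0,0,0],[0,0,0],[0,0,0]],"grip":[1,1,1,1,1]}'
python3 p.py 400 284 120 107.8
python3 - <<'E'
from h import *
c=cam("wrist"); cv2.imwrite("pics/w1.png",c["frame"][:,:,::-1])
E
```

```text
time_s: 0.82
tool_pos: [0.1782, 0.6249, 0.2223]
tool_rot: [-180.0, 0.0, 117.0]
force: [0.3, -0.5, -0.3]
grip_width: 0.087
grasp_force: 0.0
time_s: 1.45
tool_pos: [0.289, 0.4573, 0.1902]
tool_rot: [180.0, -0.0, 107.9]
force: [0.4, -0.7, 0.6]
grip_width: 0.0871
grasp_force: 0.0
time_s: 2.08
tool_pos: [0.3998, 0.2879, 0.1254]
tool_rot: [-179.9, 0.1, 107.5]
force: [-0.2, 0.6, -0.1]
grip_width: 0.0868
grasp_force: 0.0
t 2.08 pos [399.8 287.9 125.4] rot [-1.799e+02  1.000e-01  1.075e+02] grip 86.8 gf 0.0 F [-0.2  0.6 -0.1]
turn [-0.0006  0.0007 -0.0018] n>= 1 | shift [-0.047 -0.012  0.067] n>= 1
```

View pics/w1.png

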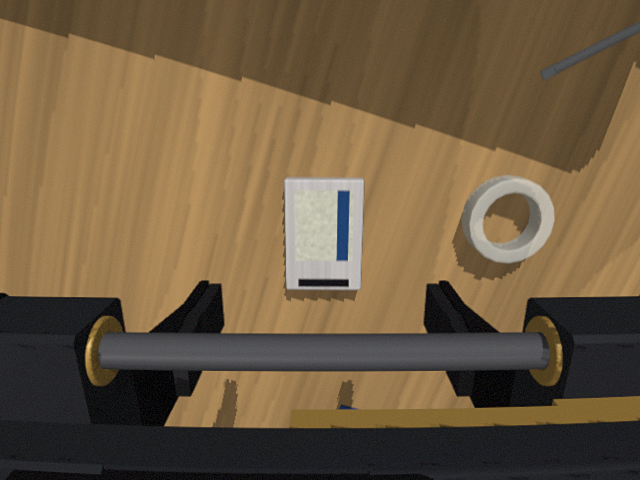

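The drive is at (323,234), square with the fingers; the tape is well clear at (509,222). I'll measure it from here.

```bash
cat >> h.py <<'E'
def near(n,u,v,r,h,f):
    c=cam(n); H,S,V=[c["hsv"][...,i].astype(int) for i in range(3)]
    return rect(c,win(cv2.morphologyEx(f(H,S,V).astype(np.uint8),cv2.MORPH_CLOSE,np.ones((9,9))),u,v,r),h)
E
python3 - <<'E'
from h import *
print(near("wrist",323,233,70,.012,lambda H,S,V:(S<60)&(V>110)|((H>100)&(H<130)&(S>90))))
E
python3 p.py 400 284 3 107.8
```

```text
[399.9 285.8 -72.9  81.5  53.7]
t 2.17 pos [398.1 292.6 126.5] rot [-180.    -0.   107.9] grip 87.2 gf 0.0 F [ 0.5 -0.2 -0.6]
turn [-0.0001 -0.0002  0.0003] n>= 1 | shift [-0.11  -0.01   1.544] n>= 1
```

```bash
python3 -m creep '{"translation":[[-0.085,-0.01,0.3],[0,0,0.4],[0,0,0.4],[0,0,0.3],[0,0,0]],"turn":[[0,0,0.004],[0,0,0],[0,0,0],[0,0,0],[0,0,0]],"grip":[1,1,1,1,1]}' 20
python3 p.py 400 285 3 107.1
```

```text
time_s: 2.8
tool_pos: [0.3975, 0.2865, 0.0133]
tool_rot: [-179.8, 0.1, 107.4]
force: [-0.0, 0.2, -0.4]
grip_width: 0.0871
grasp_force: 0.0
t 2.8 pos [397.5 286.5  13.3] rot [-1.798e+02  1.000e-01  1.074e+02] grip 87.1 gf 0.0 F [-0.   0.2 -0.4]
turn [-0.001   0.0004  0.0015] n>= 1 | shift [-0.028  0.025  0.128] n>= 1
```

```bash
python3 -m creep '{"translation":[[-0.02,0.02,0.06],[0,0,0.05],[0,0,0],[0,0,0],[0,0,0]],"turn":[[0,0,0],[0,0,0],[0,0,0],[0,0,0],[0,0,0]],"grip":[1,1,0.4,0.4,0.4]}' 20
python3 -m creep '{"translation":[[0,0,0],[0,0,0],[0,0,0],[0,0,-0.2],[0,0,-0.4]],"turn":[[0,0,0],[0,0,0],[0,0,0],[0,0,0],[0,0,0]],"grip":[0.4,0.4,0.4,0.4,0.4]}' 20
python3 p.py 625.7 81.4 60 178.8
```

```text
time_s: 3.42
tool_pos: [0.4016, 0.285, 0.006]
tool_rot: [180.0, -0.0, 107.2]
force: [-0.2, -0.4, -0.0]
grip_width: 0.0645
grasp_force: 0.0
time_s: 4.05
tool_pos: [0.4006, 0.284, 0.0539]
tool_rot: [-179.9, 0.1, 107.2]
force: [0.5, -0.1, -0.3]
grip_width: 0.0538
grasp_force: 20.0
t 4.05 pos [400.6 284.   53.9] rot [-1.799e+02  1.000e-01  1.072e+02] grip 53.8 gf 20.0 F [ 0.5 -0.1 -0.3]
turn [-9.000e-04 -1.000e-04 -3.978e-01] n>= 8 | shift [-2.866 -2.473 -0.076] n>= 6
```

```bash
python3 -m creep '{"translation":[[0,0,-0.1],[0,0,0],[0,0,0],[0,0,0],[0,0,0]],"turn":[[0,0,-0.05],[0,0,-0.05],[0,0,-0.05],[0,0,-0.05],[0,0,-0.05]],"grip":[0.4,0.4,0.4,0.4,0.4]}'
python3 -m creep '{"translation":[[0,0,0],[0,0,0],[0,0,0],[-0.4,-0.35,0],[-0.4,-0.35,0]],"turn":[[0,0,-0.05],[0,0,-0.05],[0,0,-0.048],[0,0,0],[0,0,0]],"grip":[0.4,0.4,0.4,0.4,0.4]}'
python3 -m creep '{"translation":[[-0.4,-0.35,0],[-0.4,-0.35,0],[-0.4,-0.35,0],[-0.4,-0.35,0],[-0.4,-0.35,0]],"turn":[[0,0,0],[0,0,0],[0,0,0],[0,0,0],[0,0,0]],"grip":[0.4,0.4,0.4,0.4,0.4]}'
python3 -m creep '{"translation":[[0,0,0],[0,0,0]],"turn":[[0,0,0],[0,0,0]],"grip":[0.4,0.4]}'
python3 p.py 625.7 81.4 8 178.8
python3 - <<'E'
from h import *
c=cam("wrist"); cv2.imwrite("pics/w2.png",c["frame"][:,:,::-1])
E
```

```text
time_s: 4.68
tool_pos: [0.4018, 0.285, 0.0628]
tool_rot: [179.9, 0.0, 152.5]
force: [0.1, -0.1, -0.4]
grip_width: 0.0538
grasp_force: 20.0
time_s: 5.3
tool_pos: [0.4652, 0.2275, 0.0629]
tool_rot: [179.9, 0.1, 178.9]
force: [0.1, 1.2, -1.1]
grip_width: 0.0538
grasp_force: 20.0
time_s: 5.92
tool_pos: [0.6227, 0.0837, 0.0628]
tool_rot: [180.0, 0.0, 178.9]
force: [1.0, 0.1, -0.5]
grip_width: 0.0534
grasp_force: 20.0
time_s: 6.18
tool_pos: [0.6212, 0.0849, 0.0621]
tool_rot: [180.0, -0.0, 178.8]
force: [-0.8, 0.9, -1.1]
grip_width: 0.0537
grasp_force: 20.0
t 6.17 pos [621.2  84.9  62.1] rot [180.   -0.  178.8] grip 53.7 gf 20.0 F [-0.8  0.9 -1.1]
turn [ 0.0002 -0.0001  0.0002] n>= 1 | shift [-0.058 -0.042  0.676] n>= 1
```

View pics/w2.png

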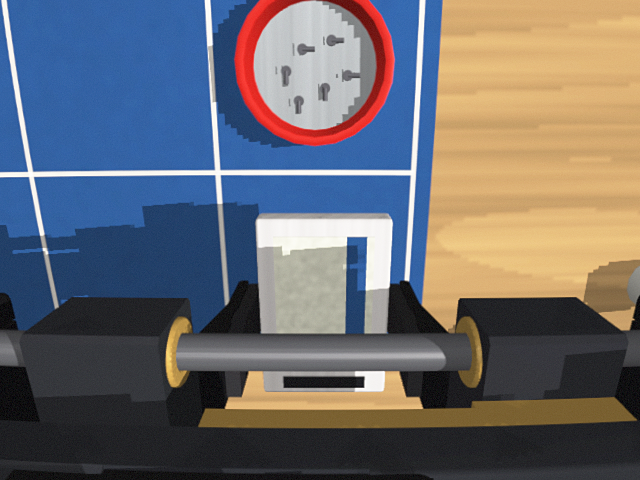

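The drive hangs square between the pads, behind the red dish (315,65). I'll lower it.

```bash
python3 -m creep '{"translation":[[-0.056,-0.042,0.1],[0,0,0.25],[0,0,0.2],[0,0,0.1],[0,0,0]],"turn":[[0,0,0],[0,0,0],[0,0,0],[0,0,0],[0,0,0]],"grip":[0.4,0.4,0.4,0.4,0.4]}'
python3 p.py 625.7 81.4 7 178.8
```

```text
time_s: 6.85
tool_pos: [0.6254, 0.0809, 0.0089]
tool_rot: [-180.0, -0.1, 178.8]
force: [0.1, 0.3, -0.1]
grip_width: 0.0539
grasp_force: 20.0
t 6.85 pos [625.4  80.9   8.9] rot [-1.800e+02 -1.000e-01  1.788e+02] grip 53.9 gf 20.0 F [ 0.1  0.3 -0.1]
turn [-0.0001 -0.0004  0.0003] n>= 1 | shift [-0.003  0.006  0.023] n>= 1
```

```bash
python3 -m creep '{"translation":[[0,0,0.022],[0,0,0],[0,0,0],[0,0,0],[0,0,0]],"turn":[[0,0,0],[0,0,0],[0,0,0],[0,0,0],[0,0,0]],"grip":[0.4,0.7,0.7,0.7,0.7]}'
python3 -m creep '{"translation":[[0,0,-0.2],[0,0,-0.4],[0,0,-0.5],[0,0,-0.3],[0,0,0]],"turn":[[0,0,0],[0,0,0],[0,0,0],[0,0,0],[0,0,0]],"grip":[0.7,0.7,0.7,0.7,0.7]}'
python3 p.py 640.5 283.6 60 178.8
python3 - <<'E'
from h import *
print(near("top",270,203,40,.014,lambda H,S,V:(S<50)&(V>150)))
E
```

```text
time_s: 7.48
tool_pos: [0.626, 0.081, 0.0082]
tool_rot: [180.0, 0.0, 178.8]
force: [-0.9, 1.0, -0.1]
grip_width: 0.0607
grasp_force: 0.0
time_s: 8.1
tool_pos: [0.628, 0.081, 0.1237]
tool_rot: [179.9, 0.3, 178.8]
force: [0.7, -0.4, 0.1]
grip_width: 0.0607
grasp_force: 0.0
t 8.1 pos [628.   81.  123.7] rot [179.9   0.3 178.8] grip 60.7 gf 0.0 F [ 0.7 -0.4  0.1]
turn [0.0005 0.0019 0.0002] n>= 1 | shift [-0.104  2.535  0.796] n>= 4
[ 6.269e+02  5.880e+01 -2.000e-01  5.180e+01  4.000e+00]
```

```bash
python3 -m creep '{"translation":[[0,0.5,0],[0,0.5,0],[0,0.5,0],[0,0.5,0],[-0.1,0.535,0]],"turn":[[0,0,0],[0,0,0],[0,0,0],[0,0,0],[0,0,0]],"grip":[0.7,0.7,0.7,0.7,0.7]}'
python3 -m creep '{"translation":[[0,0,0],[0,0,0]],"turn":[[0,0,0],[0,0,0]],"grip":[0.7,0.7]}'
python3 - <<'E'
from h import *
for n in("wrist","top"):
    c=cam(n); H,S,V=[c["hsv"][...,i].astype(int) for i in range(3)]
    m=(H>4)&(H<14)&(S>200)&(V>120)
    if n=="top": m=win(m,168,198,25)
    k=max(cv2.findContours(m.astype(np.uint8),0,1)[0],key=cv2.contourArea); print(n,cv2.minEnclosingCircle(k),rect(c,m,.024))
    if n=="wrist": cv2.imwrite("pics/w3.png",c["frame"][:,:,::-1])
    else:
        m=win((S<60)&(V>120),263,206,27); print("drive",rect(c,cv2.morphologyEx(m.astype(np.uint8),3,np.ones((7,7))),.014)); cv2.imwrite("pics/t3.png",c["frame"][:,:,::-1])
E
python3 p.py 640.5 283.6 9 178.8
```

```text
time_s: 8.78
tool_pos: [0.6369, 0.2843, 0.1185]
tool_rot: [-179.9, -0.1, 178.8]
force: [-0.0, 0.1, 0.7]
grip_width: 0.0605
grasp_force: 0.0
time_s: 9.02
tool_pos: [0.6374, 0.2824, 0.1186]
tool_rot: [-179.9, -0.1, 178.8]
force: [0.3, -0.4, -0.0]
grip_width: 0.0609
grasp_force: 0.0
wrist ((326.1367492675781, 246.740234375), 25.41360855102539) [641.6 284.8  27.8  33.1  32.9]
top ((171.0, 203.0), 9.999999747378752e-05) [629.5 277.8   0.    0.    0. ]
drive [621.9  93.7  -1.2 105.3  98.6]
t 9.12 pos [638.1 281.3 119.4] rot [-179.9   -0.   178.7] grip 60.8 gf 0.0 F [ 0.1 -0.7  0.6]
turn [-0.0005 -0.0002 -0.0005] n>= 1 | shift [-0.03  0.03  1.38] n>= 1
```

View pics/w3.png

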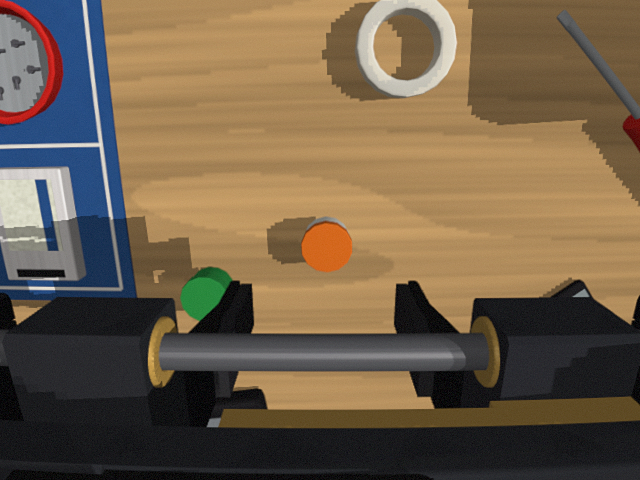

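Orange-lid pot at (326,247), with the green decoy at (208,293) outside the fingers. Descending on it.

```bash
python3 -m creep '{"translation":[[-0.045,0.035,0.3],[0,0,0.4],[0,0,0.4],[0,0,0.28],[0,0,0]],"turn":[[0,0,0],[0,0,0],[0,0,0],[0,0,0],[0,0,0]],"grip":[0.7,0.7,0.7,0.7,0.7]}' 15
python3 -m creep '{"translation":[[0,0,0],[0,0,0],[0,0,0],[0,0,0],[0,0,0]],"turn":[[0,0,0],[0,0,0],[0,0,0],[0,0,0],[0,0,0]],"grip":[0.2,0.2,0.2,0.2,0.2]}' 15
python3 p.py 625.7 81.4 30 178.8
python3 -m creep '{"translation":[[0,0,0],[0,0,-0.2],[0,0,-0.4],[0,0,-0.2],[0,0,0]],"turn":[[0,0,0],[0,0,0],[0,0,0],[0,0,0],[0,0,0]],"grip":[0.2,0.2,0.2,0.2,0.2]}' 15
python3 p.py 625.7 81.4 30 178.8
```

```text
time_s: 9.75
tool_pos: [0.6399, 0.285, 0.0066]
tool_rot: [-179.9, -0.2, 178.8]
force: [-0.3, 0.5, 0.9]
grip_width: 0.0609
grasp_force: 0.0
time_s: 10.38
tool_pos: [0.6422, 0.2865, 0.0106]
tool_rot: [180.0, 0.1, 178.8]
force: [-0.6, -0.8, 3.7]
grip_width: 0.0334
grasp_force: 15.0
t 10.38 pos [642.2 286.5  10.6] rot [1.800e+02 1.000e-01 1.788e+02] grip 33.4 gf 15.0 F [-0.6 -0.8  3.7]
turn [0.0002 0.0004 0.0003] n>= 1 | shift [ 0.152 -2.567 -0.243] n>= 4
time_s: 11.0
tool_pos: [0.6426, 0.2867, 0.0754]
tool_rot: [179.9, 0.2, 178.8]
force: [0.7, 0.4, 0.7]
grip_width: 0.0335
grasp_force: 15.0
t 11.0 pos [642.6 286.7  75.4] rot [179.9   0.2 178.8] grip 33.5 gf 15.0 F [0.7 0.4 0.7]
turn [0.0005 0.0009 0.0003] n>= 1 | shift [ 0.158 -2.57   0.567] n>= 4
```

```bash
python3 -m creep '{"translation":[[0.03,-0.51,0],[0.03,-0.51,0],[0.03,-0.51,0],[0.03,-0.52,0],[0.035,-0.52,0]],"turn":[[0,0,0],[0,0,0],[0,0,0],[0,0,0],[0,0,0]],"grip":[0.2,0.2,0.2,0.2,0.2]}'
python3 -m creep '{"translation":[[0,0,0],[0,0,0]],"turn":[[0,0,0],[0,0,0]],"grip":[0.2,0.2]}'
python3 - <<'E'
from h import *
c=cam("wrist"); cv2.imwrite("pics/w4.png",c["frame"][:,:,::-1])
E
python3 p.py 625.7 81.4 24 178.8
```

```text
time_s: 11.62
tool_pos: [0.6239, 0.0796, 0.0721]
tool_rot: [-180.0, -0.1, 178.9]
force: [-0.5, 0.1, 0.1]
grip_width: 0.0334
grasp_force: 15.0
time_s: 11.88
tool_pos: [0.6244, 0.0817, 0.0726]
tool_rot: [180.0, -0.1, 178.9]
force: [-0.3, 0.1, -0.4]
grip_width: 0.0331
grasp_force: 15.0
t 11.93 pos [624.6  82.7  72.8] rot [ 1.800e+02 -1.000e-01  1.789e+02] grip 33.4 gf 15.0 F [-0.5  0.1 -0.8]
turn [ 0.0003 -0.0004  0.0008] n>= 1 | shift [-0.014 -0.015  0.61 ] n>= 1
```

View pics/w4.png

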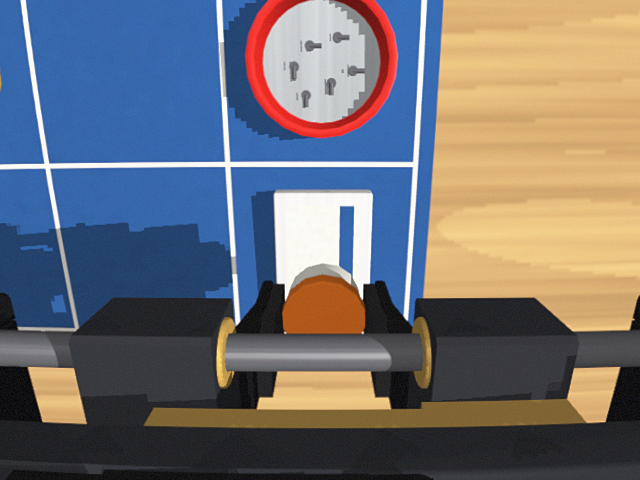

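The drive lies square in its cell, front corners at about (275,191) and (372,191); the pot is over it at (323,300). Working out the offset.

Run:
```python
from h import *
c=cam("wrist"); q=ray(c,[[275,191],[372,191]],.014)[:,:2]*1000; d=q[0]-q[1]
e=np.array([d[1],-d[0]])/np.hypot(*d)
e*=np.sign(e[0]); print("corners",q.round(1),"w",np.hypot(*d).round(1),"centre",(q.mean(0)+e*40).round(1),"yaw",np.degrees(np.arctan2(e[1],e[0])).round(1))
l=ray(c,[[228,165],[418,165],[38,166]],.002)[:,:2]*1000; print("line x",l.round(1))
s=ray(c,[[284,305],[364,305]],.088)[:,:2]*1000; print("pot sides",s.round(1))
```

```text
corners [[585.   58.1]
 [585.9 110.5]] w 52.4 centre [625.4  83.6] yaw -1.0
line x [[571.8  31. ]
 [573.7 137.6]
 [569.2 -80.1]]
pot sides [[616.8  68.2]
 [617.4  99.5]]
```

```bash
python3 -m creep '{"translation":[[-0.01,0,0.2],[0,0,0.25],[0,0,0.1],[0,0,0.04],[0,0,0]],"turn":[[0,0,0],[0,0,0],[0,0,0],[0,0,0],[0,0,0]],"grip":[0.2,0.2,0.2,0.2,0.2]}'
python3 p.py 625.7 81.4 24 178.8
```

```text
time_s: 12.6
tool_pos: [0.626, 0.0809, 0.0263]
tool_rot: [-180.0, -0.0, 178.8]
force: [0.4, 0.5, 0.8]
grip_width: 0.0332
grasp_force: 15.0
t 12.6 pos [626.   80.9  26.3] rot [-180.    -0.   178.8] grip 33.2 gf 15.0 F [0.4 0.5 0.8]
turn [-0.     -0.      0.0002] n>= 1 | shift [0.004 0.007 0.029] n>= 1
```

```bash
python3 -m creep '{"translation":[[0,0,0.025],[0,0,0]],"turn":[[0,0,0],[0,0,0]],"grip":[0.2,0.2]}'
python3 -m creep '{"translation":[[0,0,0.02],[0,0,0]],"turn":[[0,0,0],[0,0,0]],"grip":[0.2,0.2]}'
python3 p.py 625.7 81.4 24 178.8
```

```text
time_s: 12.85
tool_pos: [0.6261, 0.081, 0.0248]
tool_rot: [180.0, 0.0, 178.8]
force: [0.4, 0.3, -0.7]
grip_width: 0.0334
grasp_force: 15.0
time_s: 13.1
tool_pos: [0.6263, 0.081, 0.0245]
tool_rot: [180.0, 0.0, 178.8]
force: [-4.0, -0.9, 7.2]
grip_width: 0.033
grasp_force: 15.0
t 13.1 pos [626.3  81.   24.5] rot [180.    0.  178.8] grip 33.0 gf 15.0 F [-4.  -0.9  7.2]
turn [0.0002 0.0002 0.0002] n>= 1 | shift [0.007 0.005 0.006] n>= 1
```

```bash
python3 -m creep '{"translation":[[0,0,0],[0,0,0],[0,0,0],[0,0,-0.1],[0,0,-0.3]],"turn":[[0,0,0],[0,0,0],[0,0,0],[0,0,0],[0,0,0]],"grip":[0.65,0.65,0.65,0.65,0.65]}'
python3 -m creep '{"translation":[[0,0,-0.5],[0,0,-0.6],[0,0,0],[0,0,0],[0,0,0]],"turn":[[0,0,0],[0,0,0],[0,0,0.054],[0,0,0.054],[0,0,0.054]],"grip":[0.65,0.65,0.65,0.65,0.65]}'
python3 -m creep '{"translation":[[0,0,0],[0,0,0],[0,0,0],[0,0,0],[0,0,0]],"turn":[[0,0,0.055],[0,0,0.055],[0,0,0.055],[0,0,0.055],[0,0,0.055]],"grip":[0.8,0.8,0.8,0.8,0.8]}'
python3 -m creep '{"translation":[[0,0,0],[0,0,0],[0,0,0],[0,0,0],[0,0,0]],"turn":[[0,0,0.054],[0,0,0.054],[0,0,0.054],[0,0,0.003],[0,0,0]],"grip":[0.8,0.8,0.8,0.8,0.8]}'
python3 p.py 627.5 -271.7 120 70.5
python3 - <<'E'
from h import *
c=cam("scene"); cv2.imwrite("pics/s4.png",cv2.resize(c["frame"][190:430,180:560,::-1],None,fx=2,fy=2))
E
```

```text
time_s: 13.72
tool_pos: [0.6248, 0.0808, 0.0541]
tool_rot: [-180.0, -0.2, 178.8]
force: [-0.1, -0.3, 0.2]
grip_width: 0.0562
grasp_force: 0.0
time_s: 14.35
tool_pos: [0.6261, 0.0809, 0.1436]
tool_rot: [180.0, 0.0, 149.4]
force: [0.1, 0.3, 0.1]
grip_width: 0.057
grasp_force: 0.0
time_s: 14.98
tool_pos: [0.626, 0.081, 0.1434]
tool_rot: [180.0, -0.0, 99.9]
force: [-0.8, -0.2, 0.7]
grip_width: 0.0695
grasp_force: 0.0
time_s: 15.6
tool_pos: [0.6259, 0.081, 0.143]
tool_rot: [180.0, -0.0, 70.6]
force: [-0.2, 1.1, 0.3]
grip_width: 0.0693
grasp_force: 0.0
t 15.6 pos [625.9  81.  143. ] rot [180.   -0.   70.6] grip 69.3 gf 0.0 F [-0.2  1.1  0.3]
turn [ 0.0001 -0.0001  0.0008] n>= 1 | shift [-4.15   1.49   0.288] n>= 7
```

View pics/s4.png

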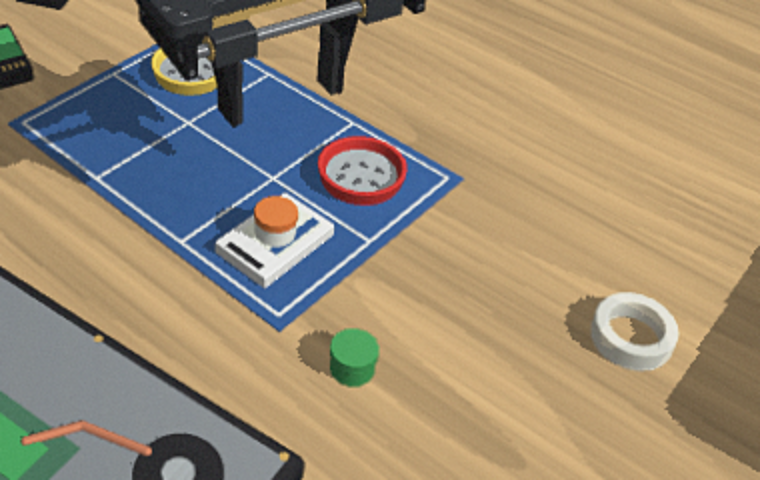

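The pot stands upright on the middle of the drive (crop 275,225). Next, the battery.

```bash
python3 -m creep '{"translation":[[-0.52,0.186,0],[-0.52,0.186,0],[-0.52,0.186,0],[-0.52,0.186,0],[-0.52,0.186,0]],"turn":[[0,0,0],[0,0,0],[0,0,0],[0,0,0],[0,0,0]],"grip":[0.8,0.8,0.8,0.8,0.8]}'
python3 -m creep '{"translation":[[-0.52,0.186,0.1],[-0.52,0.186,0.1],[-0.51,0.186,0.1],[0,0,0],[0,0,0]],"turn":[[0,0,0],[0,0,0],[0,0,0],[0,0,0],[0,0,0]],"grip":[0.8,0.8,0.8,0.8,0.8]}'
python3 - <<'E'
from h import *
c=cam("wrist"); cv2.imwrite("pics/w5.png",c["frame"][:,:,::-1])
print(near("wrist",323,220,75,.018,lambda H,S,V:(V<60)|((H>45)&(H<80)&(S>120))))
E
python3 p.py 627.5 -271.7 5 70.5
```

```text
time_s: 16.27
tool_pos: [0.6265, -0.1413, 0.143]
tool_rot: [180.0, -0.0, 70.6]
force: [0.1, 0.1, -0.1]
grip_width: 0.0697
grasp_force: 0.0
time_s: 16.9
tool_pos: [0.6273, -0.2713, 0.1187]
tool_rot: [-180.0, -0.1, 70.5]
force: [0.3, 0.8, 0.5]
grip_width: 0.0699
grasp_force: 0.0
[ 629.3 -270.8   69.6   81.3   38.8]
t 17.0 pos [ 628.  -269.9  118.9] rot [ 1.80e+02 -1.00e-01  7.06e+01] grip 69.5 gf 0.0 F [-0.3  0.2  0.3]
turn [ 0.     -0.0004  0.0008] n>= 1 | shift [-0.024  0.002  1.423] n>= 1
```

View pics/w5.png

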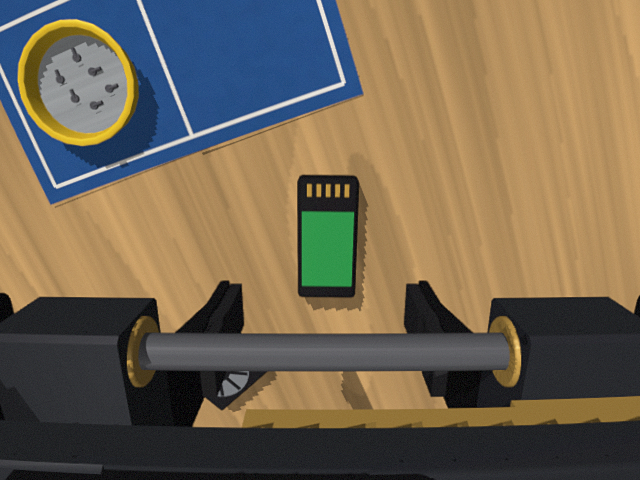

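Battery at (328,236), square with the fingers; the fan shows at (230,385), clear of the left finger. Descending and gripping.

```bash
python3 -m creep '{"translation":[[-0.016,0.005,0.3],[0,0,0.4],[0,0,0.4],[0,0,0.31],[0,0,0]],"turn":[[0,0,0.003],[0,0,0],[0,0,0],[0,0,0],[0,0,0]],"grip":[0.8,0.8,0.8,0.8,0.8]}' 25
python3 -m creep '{"translation":[[0,0,0],[0,0,0],[0,0,0],[0,0,0],[0,0,0]],"turn":[[0,0,0],[0,0,0],[0,0,0],[0,0,0],[0,0,0]],"grip":[0.25,0.25,0.25,0.25,0.25]}' 25
python3 -m creep '{"translation":[[0,0,0],[0,0,-0.2],[0,0,-0.4],[0,0,-0.2],[0,0,0]],"turn":[[0,0,0],[0,0,0],[0,0,0],[0,0,0],[0,0,0]],"grip":[0.25,0.25,0.25,0.25,0.25]}'
python3 p.py 621.3 -127 60 -1.2
```

```text
time_s: 17.62
tool_pos: [0.6263, -0.2704, 0.004]
tool_rot: [-179.8, -0.1, 70.1]
force: [-0.1, -0.7, 0.5]
grip_width: 0.0697
grasp_force: 0.0
time_s: 18.25
tool_pos: [0.6278, -0.2733, 0.0068]
tool_rot: [179.9, -0.0, 69.9]
force: [-0.8, -0.0, 3.8]
grip_width: 0.0397
grasp_force: 25.0
time_s: 18.88
tool_pos: [0.6278, -0.2735, 0.0714]
tool_rot: [179.9, -0.0, 69.9]
force: [-0.5, 0.5, -2.8]
grip_width: 0.0397
grasp_force: 25.0
t 18.88 pos [ 627.8 -273.5   71.4] rot [179.9  -0.   69.9] grip 39.7 gf 25.0 F [-0.5  0.5 -2.8]
turn [ 0.0006 -0.0005  0.3952] n>= 8 | shift [-0.12  -1.829  0.142] n>= 3
```

```bash
python3 -m creep '{"translation":[[0,0,0],[0,0,0],[0,0,0],[0,0,0],[0,0,0]],"turn":[[0,0,0.0494],[0,0,0.0494],[0,0,0.0494],[0,0,0.0494],[0,0,0.0494]],"grip":[0.25,0.25,0.25,0.25,0.25]}'
python3 -m creep '{"translation":[[0,0,0],[0,0,0],[0,0,0],[-0.06,-0.45,0],[-0.06,-0.45,0]],"turn":[[0,0,0.0494],[0,0,0.0494],[0,0,0.0494],[0,0,0],[0,0,0]],"grip":[0.25,0.25,0.25,0.25,0.25]}'
python3 -m creep '{"translation":[[0,-0.45,0],[0,-0.47,0],[0,0,0],[0,0,0]],"turn":[[0,0,0],[0,0,0],[0,0,0],[0,0,0]],"grip":[0.25,0.25,0.25,0.25]}'
python3 - <<'E'
from h import *
c=cam("wrist"); cv2.imwrite("pics/w6.png",c["frame"][:,:,::-1])
E
python3 p.py 621.3 -127 8 -1.2
```

```text
time_s: 19.5
tool_pos: [0.6262, -0.2725, 0.0683]
tool_rot: [-179.9, 0.1, 25.2]
force: [-0.7, -0.5, -2.1]
grip_width: 0.0397
grasp_force: 25.0
time_s: 20.12
tool_pos: [0.6178, -0.2001, 0.0683]
tool_rot: [-180.0, 0.1, -1.3]
force: [0.1, 0.5, -1.7]
grip_width: 0.0396
grasp_force: 25.0
time_s: 20.62
tool_pos: [0.6198, -0.1276, 0.0692]
tool_rot: [180.0, 0.1, -1.2]
force: [0.4, -0.8, -2.3]
grip_width: 0.0399
grasp_force: 25.0
t 20.68 pos [ 619.8 -128.6   69.5] rot [ 1.799e+02  1.000e-01 -1.300e+00] grip 40.0 gf 25.0 F [-0.6 -1.1 -1.1]
turn [ 0.0003  0.0003 -0.0004] n>= 1 | shift [ 0.018 -0.02   0.768] n>= 1
```

View pics/w6.png

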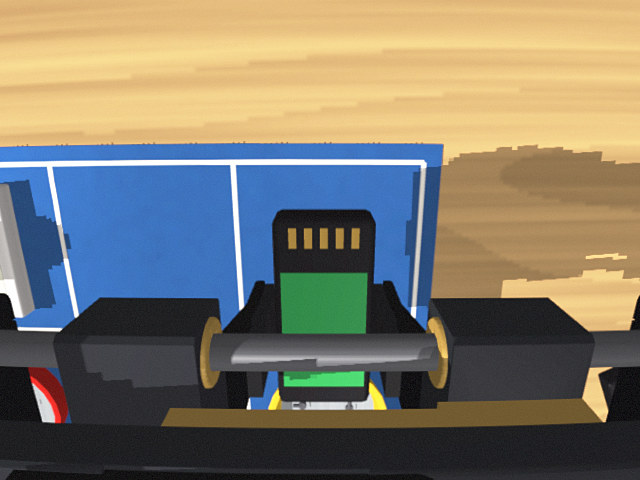

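The battery is held square over its cell, with lines at u=236 and 423 and the back line at v≈163. Checking the cell centre.

```bash
python3 - <<'E'
from h import *
c=cam("wrist"); print((ray(c,[[235,163],[423,162],[52,166]],.002)[:,:2]*1000).round(1), near("top",354,214,30,.018,lambda H,S,V:S<0)if 0 else "")
E
python3 -m creep '{"translation":[[0.018,-0.02,0.2],[0,0,0.3],[0,0,0.2],[0,0,0.03],[0,0,0]],"turn":[[0,0,0],[0,0,0],[0,0,0],[0,0,0],[0,0,0]],"grip":[0.25,0.25,0.25,0.25,0.25]}'
python3 p.py 622 -127 8 -1.2
```

```text
[[ 672.7  -80. ]
 [ 671.1 -183.8]
 [ 674.4   24.9]] 
time_s: 21.35
tool_pos: [0.622, -0.1261, 0.0115]
tool_rot: [180.0, 0.0, -1.2]
force: [-1.3, 1.0, -1.8]
grip_width: 0.0398
grasp_force: 25.0
t 21.35 pos [ 622.  -126.1   11.5] rot [180.    0.   -1.2] grip 39.8 gf 25.0 F [-1.3  1.  -1.8]
turn [ 0.0001  0.     -0.0001] n>= 1 | shift [-0.     0.011  0.043] n>= 1
```

```bash
python3 -m creep '{"translation":[[-0.02,0.03,0],[0,0,0.03],[0,0,0.01],[0,0,0]],"turn":[[0,0,0],[0,0,0],[0,0,0],[0,0,0]],"grip":[0.25,0.25,0.25,0.25]}'
python3 p.py 620 -128.5 8 -1.2
```

```text
time_s: 21.85
tool_pos: [0.6205, -0.1282, 0.0088]
tool_rot: [-180.0, -0.0, -1.2]
force: [-1.8, -0.9, 1.5]
grip_width: 0.0397
grasp_force: 25.0
t 21.85 pos [ 620.5 -128.2    8.8] rot [-180.    -0.    -1.2] grip 39.7 gf 25.0 F [-1.8 -0.9  1.5]
turn [-0.0001 -0.0001  0.0001] n>= 1 | shift [-0.006  0.005  0.01 ] n>= 1
```

```bash
python3 -m creep '{"translation":[[0,0,0],[0,0,0],[0,0,0],[0,0,-0.1],[0,0,-0.3]],"turn":[[0,0,0],[0,0,0],[0,0,0],[0,0,0],[0,0,0]],"grip":[0.7,0.7,0.7,0.7,0.7]}'
python3 -m creep '{"translation":[[0,0,-0.4],[0,0,-0.5],[0,0,0],[0,0,0],[0,0,0]],"turn":[[0,0,0],[0,0,0],[0,0,-0.048],[0,0,-0.048],[0,0,-0.048]],"grip":[0.7,0.7,0.9,0.9,0.9]}'
python3 p.py 516 -341 120 24.6
```

```text
time_s: 22.48
tool_pos: [0.6196, -0.1279, 0.0406]
tool_rot: [-180.0, 0.1, -1.2]
force: [0.9, -0.7, 0.4]
grip_width: 0.061
grasp_force: 0.0
time_s: 23.1
tool_pos: [0.6209, -0.1286, 0.1145]
tool_rot: [179.9, -0.1, 25.0]
force: [-0.3, -0.3, -0.1]
grip_width: 0.0766
grasp_force: 0.0
t 23.1 pos [ 620.9 -128.6  114.5] rot [ 1.799e+02 -1.000e-01  2.500e+01] grip 76.6 gf 0.0 F [-0.3 -0.3 -0.1]
turn [ 0.0003 -0.0006  0.0022] n>= 1 | shift [-2.298  1.868 -0.068] n>= 5
```

```bash
python3 -m creep '{"translation":[[-0.46,0.37,-0.02],[-0.46,0.37,-0.02],[-0.46,0.37,-0.02],[-0.46,0.38,0],[-0.46,0.38,0]],"turn":[[0,0,0],[0,0,0],[0,0,0],[0,0,0],[0,0,0]],"grip":[0.9,0.9,0.9,0.9,0.9]}'
python3 -m creep '{"translation":[[0,0,0],[0,0,0]],"turn":[[0,0,0],[0,0,0]],"grip":[0.9,0.9]}'
python3 - <<'E'
from h import *
c=cam("wrist"); cv2.imwrite("pics/w7.png",c["frame"][:,:,::-1])
print(near("wrist",323,235,60,.014,lambda H,S,V:(V<60)|((S<60)&(V<140))))
c=cam("top"); f=c["frame"][150:330,220:530,::-1]; cv2.imwrite("pics/t7.png",cv2.resize(f,None,fx=2.5,fy=2.5,interpolation=2))
E
python3 p.py 516 -341 4 24.6
```

```text
time_s: 23.72
tool_pos: [0.5155, -0.3428, 0.1193]
tool_rot: [179.9, -0.1, 24.7]
force: [0.7, -0.0, 0.6]
grip_width: 0.0784
grasp_force: 0.0
time_s: 23.98
tool_pos: [0.5165, -0.3409, 0.1184]
tool_rot: [180.0, -0.1, 24.7]
force: [-0.3, 0.8, 0.2]
grip_width: 0.0783
grasp_force: 0.0
[ 518.1 -342.9   24.9   54.5   53.3]
t 24.12 pos [ 517.2 -339.3  117.5] rot [-180.    -0.    24.9] grip 78.4 gf 0.0 F [-1.   0.1  1.1]
turn [-0.0001 -0.0003  0.0016] n>= 1 | shift [-0.022  0.013  1.418] n>= 1
```

View pics/w7.png

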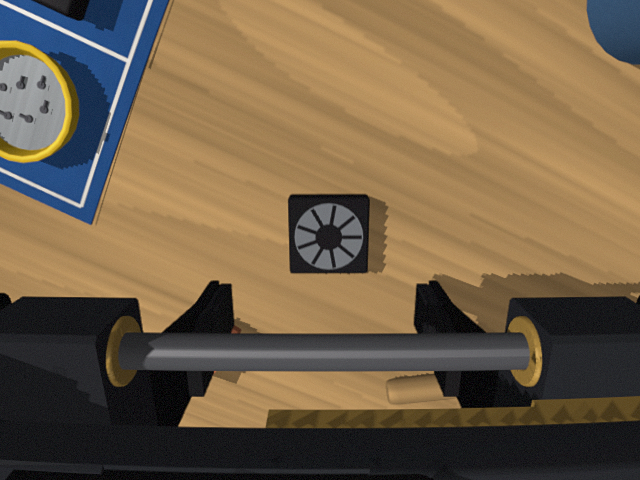

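View pics/t7.png

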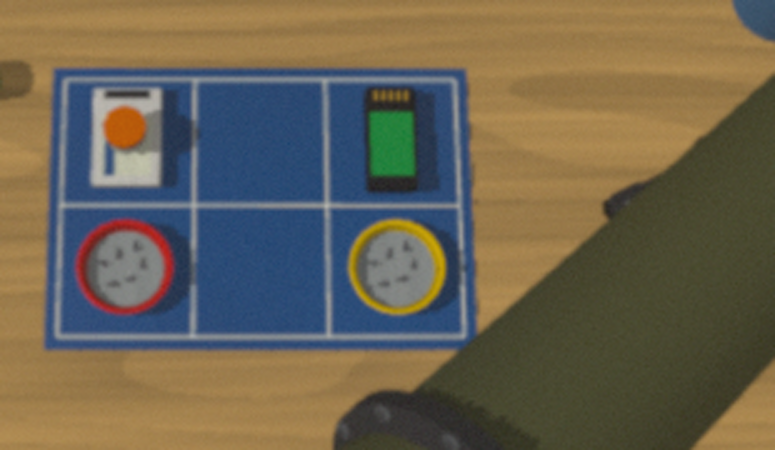

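The top view shows drive with pot and battery centred in their cells. The wrist view has the fan at (328,234), square with the fingers.

```bash
python3 -m creep '{"translation":[[-0.01,0.01,0.3],[0,0,0.4],[0,0,0.4],[0,0,0.3],[0,0,0]],"turn":[[0,0,0],[0,0,0],[0,0,0],[0,0,0],[0,0,0]],"grip":[0.9,0.9,0.9,0.9,0.9]}' 15
python3 -m creep '{"translation":[[0,0,0],[0,0,0],[0,0,0],[0,0,0],[0,0,0]],"turn":[[0,0,0],[0,0,0],[0,0,0],[0,0,0],[0,0,0]],"grip":[0.4,0.4,0.4,0.4,0.4]}' 15
python3 -m creep '{"translation":[[0,0,0],[0,0,-0.2],[0,0,-0.4],[0,0,-0.2],[0,0,0]],"turn":[[0,0,0],[0,0,0],[0,0,0],[0,0,0],[0,0,0]],"grip":[0.4,0.4,0.4,0.4,0.4]}'
python3 p.py 518.5 -21.4 60 -1.2
```

```text
time_s: 24.75
tool_pos: [0.5148, -0.3405, 0.0035]
tool_rot: [-179.8, 0.1, 24.8]
force: [0.4, -0.1, 0.0]
grip_width: 0.0787
grasp_force: 0.0
time_s: 25.38
tool_pos: [0.5161, -0.3425, 0.0061]
tool_rot: [179.9, -0.1, 24.7]
force: [0.1, -0.0, 5.7]
grip_width: 0.0537
grasp_force: 15.0
time_s: 26.0
tool_pos: [0.5162, -0.3424, 0.0704]
tool_rot: [179.9, -0.1, 24.7]
force: [-0.4, -0.1, -1.3]
grip_width: 0.0537
grasp_force: 15.0
t 26.0 pos [ 516.2 -342.4   70.4] rot [ 1.799e+02 -1.000e-01  2.470e+01] grip 53.7 gf 15.0 F [-0.4 -0.1 -1.3]
turn [ 0.0004 -0.0007  0.1441] n>= 3 | shift [-0.055 -4.012  0.13 ] n>= 6
```

```bash
python3 -m creep '{"translation":[[0,0,0],[0,0,0],[0,0,0],[-0.05,-0.57,0],[0,-0.57,0]],"turn":[[0,0,0.048],[0,0,0.048],[0,0,0.048],[0,0,0],[0,0,0]],"grip":[0.4,0.4,0.4,0.4,0.4]}'
python3 -m creep '{"translation":[[0,-0.57,0],[0,-0.57,0],[0,-0.57,0],[0,-0.57,0],[0,-0.57,0]],"turn":[[0,0,0],[0,0,0],[0,0,0],[0,0,0],[0,0,0]],"grip":[0.4,0.4,0.4,0.4,0.4]}'
python3 -m creep '{"translation":[[0,0,0],[0,0,0]],"turn":[[0,0,0],[0,0,0]],"grip":[0.4,0.4]}'
python3 p.py 518.5 -21.4 10 -1.2
```

```text
time_s: 26.62
tool_pos: [0.512, -0.2499, 0.0678]
tool_rot: [-180.0, 0.1, -1.3]
force: [0.7, 1.7, 0.4]
grip_width: 0.0538
grasp_force: 15.0
time_s: 27.25
tool_pos: [0.5172, -0.021, 0.0683]
tool_rot: [-180.0, 0.1, -1.2]
force: [-0.4, 0.3, 0.1]
grip_width: 0.0541
grasp_force: 15.0
time_s: 27.5
tool_pos: [0.5175, -0.0232, 0.0686]
tool_rot: [180.0, 0.1, -1.2]
force: [-1.5, -0.8, -0.9]
grip_width: 0.0539
grasp_force: 15.0
t 27.5 pos [517.5 -23.2  68.6] rot [ 1.8e+02  1.0e-01 -1.2e+00] grip 53.9 gf 15.0 F [-1.5 -0.8 -0.9]
turn [0.0003 0.0003 0.0002] n>= 1 | shift [ 0.013 -0.023  0.733] n>= 1
```

```bash
python3 -m creep '{"translation":[[0.012,-0.02,0.2],[0,0,0.3],[0,0,0.2],[0,0,0.02],[0,0,0]],"turn":[[0,0,0],[0,0,0],[0,0,0],[0,0,0],[0,0,0]],"grip":[0.4,0.4,0.4,0.4,0.4]}'
python3 -m creep '{"translation":[[0,0,0.02],[0,0,0.02],[0,0,0]],"turn":[[0,0,0],[0,0,0],[0,0,0]],"grip":[0.4,0.4,0.4]}'
python3 p.py 518.5 -21.4 8 -1.2
```

```text
time_s: 28.12
tool_pos: [0.5193, -0.0219, 0.0118]
tool_rot: [180.0, -0.0, -1.3]
force: [0.1, 0.1, -0.6]
grip_width: 0.054
grasp_force: 15.0
time_s: 28.5
tool_pos: [0.5192, -0.021, 0.0085]
tool_rot: [-180.0, -0.0, -1.2]
force: [-0.8, -0.7, -1.0]
grip_width: 0.0541
grasp_force: 15.0
t 28.5 pos [519.2 -21.    8.5] rot [-180.    -0.    -1.2] grip 54.1 gf 15.0 F [-0.8 -0.7 -1. ]
turn [-0.0001 -0.0001  0.0001] n>= 1 | shift [-0.009  0.005  0.007] n>= 1
```

```bash
python3 -m creep '{"translation":[[0,0,0.01],[0,0,0],[0,0,0],[0,0,0],[0,0,-0.1]],"turn":[[0,0,0],[0,0,0],[0,0,0],[0,0,0],[0,0,0]],"grip":[0.4,0.72,0.72,0.72,0.72]}'
python3 -m creep '{"translation":[[0,0,-0.3],[0,0,-0.5],[0,0,-0.5],[0,0,0],[0,0,0]],"turn":[[0,0,0],[0,0,0],[0,0,0],[0,0,0.051],[0,0,0]],"grip":[0.72,0.72,0.72,0.8,0.8]}'
python3 p.py 399 -290 120 -10.4
```

```text
time_s: 29.12
tool_pos: [0.5185, -0.0214, 0.0154]
tool_rot: [180.0, 0.1, -1.2]
force: [0.3, 0.1, -0.4]
grip_width: 0.0624
grasp_force: 0.0
time_s: 29.75
tool_pos: [0.5193, -0.0211, 0.1202]
tool_rot: [-179.9, -0.0, -10.3]
force: [-0.2, 0.2, -0.3]
grip_width: 0.0686
grasp_force: 0.0
t 29.75 pos [519.3 -21.1 120.2] rot [-179.9   -0.   -10.3] grip 68.6 gf 0.0 F [-0.2  0.2 -0.3]
turn [-0.0004 -0.0002  0.0007] n>= 1 | shift [-8.720e-01  3.577e+00  3.000e-03] n>= 6
```

```bash
python3 -m creep '{"translation":[[-0.125,0.51,0],[-0.125,0.51,0],[-0.125,0.51,0],[-0.125,0.51,0],[-0.125,0.51,0]],"turn":[[0,0,0],[0,0,0],[0,0,0],[0,0,0],[0,0,0]],"grip":[0.8,0.8,0.8,0.8,0.8]}'
python3 -m creep '{"translation":[[-0.125,0.51,0],[-0.125,0.51,0],[0,0,0],[0,0,0]],"turn":[[0,0,0],[0,0,0],[0,0,0],[0,0,0]],"grip":[0.8,0.8,0.8,0.8]}'
python3 - <<'E'
from h import *
c=cam("wrist"); cv2.imwrite("pics/w8.png",c["frame"][:,:,::-1])
print(near("wrist",323,235,60,.02,lambda H,S,V:((H<11)|(H>172))&(S>95)))
E
python3 p.py 399 -290 5 -10.4
```

```text
time_s: 30.38
tool_pos: [0.4321, -0.2139, 0.1193]
tool_rot: [-180.0, 0.0, -10.2]
force: [-0.0, -0.2, -0.4]
grip_width: 0.0696
grasp_force: 0.0
time_s: 30.88
tool_pos: [0.3986, -0.2891, 0.1192]
tool_rot: [-180.0, 0.1, -10.3]
force: [1.0, 0.4, -0.6]
grip_width: 0.0695
grasp_force: 0.0
[ 399.8 -292.1  -10.6   53.    39.7]
t 30.98 pos [ 399.4 -288.3  119.3] rot [-180.     0.   -10.2] grip 69.7 gf 0.0 F [-0.1 -0.3 -0.5]
turn [-0.0002  0.0002  0.0012] n>= 1 | shift [-1.000e-03  2.200e-02  1.429e+00] n>= 1
```

View pics/w8.png

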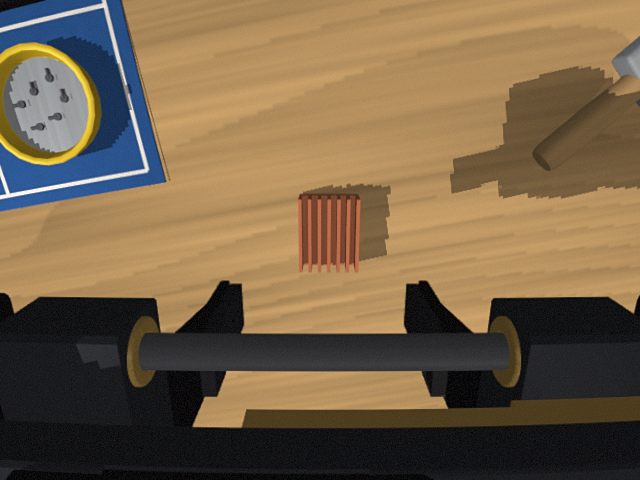

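Heat sink at (329,233), fins square with the fingers. Picking it up.

```bash
python3 -m creep '{"translation":[[0,0.03,0.3],[0,0,0.4],[0,0,0.4],[0,0,0.31],[0,0,0]],"turn":[[0,0,0],[0,0,0],[0,0,0],[0,0,0],[0,0,0]],"grip":[0.8,0.8,0.8,0.8,0.8]}' 20
python3 -m creep '{"translation":[[0,0,0],[0,0,0],[0,0,0],[0,0,0],[0,0,0]],"turn":[[0,0,0],[0,0,0],[0,0,0],[0,0,0],[0,0,0]],"grip":[0.25,0.25,0.25,0.25,0.25]}' 20
python3 -m creep '{"translation":[[0,0,0],[0,0,-0.2],[0,0,-0.4],[0,0,-0.3],[0,0,0]],"turn":[[0,0,0],[0,0,0],[0,0,0],[0,0,0],[0,0,-0.051]],"grip":[0.25,0.25,0.25,0.25,0.25]}'
python3 p.py 623.5 -23.6 60 -1.2
```

```text
time_s: 31.6
tool_pos: [0.3974, -0.2901, 0.0053]
tool_rot: [-180.0, 0.2, -10.2]
force: [0.1, -0.3, 0.8]
grip_width: 0.0694
grasp_force: 0.0
time_s: 32.22
tool_pos: [0.3989, -0.292, 0.0073]
tool_rot: [-180.0, -0.1, -10.4]
force: [-0.1, -0.2, 5.2]
grip_width: 0.0396
grasp_force: 20.0
time_s: 32.85
tool_pos: [0.3995, -0.2929, 0.081]
tool_rot: [180.0, -0.2, -1.0]
force: [0.0, 0.8, -1.4]
grip_width: 0.0395
grasp_force: 20.0
t 32.85 pos [ 399.5 -292.9   81. ] rot [180.   -0.2  -1. ] grip 39.5 gf 20.0 F [ 0.   0.8 -1.4]
turn [ 0.0003 -0.0012  0.0012] n>= 1 | shift [ 2.729 -3.424  0.262] n>= 7
```

```bash
python3 -m creep '{"translation":[[0.341,-0.428,0],[0.341,-0.428,0],[0.341,-0.428,0],[0.341,-0.428,0],[0.341,-0.428,0]],"turn":[[0,0,0],[0,0,0],[0,0,0],[0,0,0],[0,0,0]],"grip":[0.25,0.25,0.25,0.25,0.25]}'
python3 -m creep '{"translation":[[0.341,-0.428,0],[0.341,-0.428,0],[0.341,-0.428,0],[0,0,0],[0,0,0]],"turn":[[0,0,0],[0,0,0],[0,0,0],[0,0,0],[0,0,0]],"grip":[0.25,0.25,0.25,0.25,0.25]}'
python3 p.py 623.5 -23.6 10 -1.2
```

```text
time_s: 33.48
tool_pos: [0.539, -0.1226, 0.0795]
tool_rot: [180.0, -0.0, -1.2]
force: [1.2, -0.3, -1.0]
grip_width: 0.0401
grasp_force: 20.0
time_s: 34.1
tool_pos: [0.6218, -0.0233, 0.0791]
tool_rot: [179.9, 0.0, -1.2]
force: [-0.2, 0.2, -1.8]
grip_width: 0.0395
grasp_force: 20.0
t 34.1 pos [621.8 -23.3  79.1] rot [179.9   0.   -1.2] grip 39.5 gf 20.0 F [-0.2  0.2 -1.8]
turn [ 0.0004  0.0002 -0.    ] n>= 1 | shift [0.021 0.003 0.863] n>= 1
```

```bash
python3 -m creep '{"translation":[[0.02,0,0.2],[0,0,0.4],[0,0,0.2],[0,0,0.04],[0,0,0]],"turn":[[0,0,0],[0,0,0],[0,0,0],[0,0,0],[0,0,0]],"grip":[0.25,0.25,0.25,0.25,0.25]}'
python3 -m creep '{"translation":[[0,0,0.02],[0,0,0.02],[0,0,0]],"turn":[[0,0,0],[0,0,0],[0,0,0]],"grip":[0.25,0.25,0.25]}'
python3 p.py 623.5 -23.6 8 -1.2
```

```text
time_s: 34.72
tool_pos: [0.6242, -0.0232, 0.012]
tool_rot: [180.0, -0.0, -1.2]
force: [0.2, 0.5, -1.4]
grip_width: 0.0396
grasp_force: 20.0
time_s: 35.1
tool_pos: [0.6246, -0.0226, 0.0093]
tool_rot: [-180.0, -0.1, -1.2]
force: [-0.4, -0.3, 2.8]
grip_width: 0.0399
grasp_force: 20.0
t 35.1 pos [624.6 -22.6   9.3] rot [-1.8e+02 -1.0e-01 -1.2e+00] grip 39.9 gf 20.0 F [-0.4 -0.3  2.8]
turn [-0.0001 -0.0004  0.0001] n>= 1 | shift [-0.013  0.013  0.017] n>= 1
```

Contact is felt. Release, lift, back away so the top camera sees the mat.

```bash
python3 -m creep '{"translation":[[0,0,0],[0,0,0],[0,0,0],[0,0,-0.1],[0,0,-0.3]],"turn":[[0,0,0],[0,0,0],[0,0,0],[0,0,0],[0,0,0]],"grip":[0.65,0.65,0.65,0.65,0.65]}'
python3 -m creep '{"translation":[[0,0,-0.6],[0,0,-0.6],[0,0.5,-0.3],[-0.3,0.5,0],[-0.3,0.5,0]],"turn":[[0,0,0],[0,0,0],[0,0,0],[0,0,0],[0,0,0]],"grip":[0.65,0.65,0.65,0.65,0.65]}'
python3 -m creep '{"translation":[[-0.3,0.5,0],[-0.3,0.5,0],[-0.3,0.5,0],[0,0.5,0],[0,0.5,0]],"turn":[[0,0,0],[0,0,0],[0,0,0],[0,0,0],[0,0,0]],"grip":[0.65,0.65,0.65,0.65,0.65]}'
python3 - <<'E'
from h import *
c=cam("top"); f=c["frame"][150:330,120:420,::-1]; cv2.imwrite("pics/t9.png",cv2.resize(f,None,fx=2.6,fy=2.6,interpolation=2))
c=cam("scene"); cv2.imwrite("pics/s9.png",cv2.resize(c["frame"][190:390,180:540,::-1],None,fx=2.2,fy=2.2))
E
```

```text
time_s: 35.72
tool_pos: [0.6229, -0.0226, 0.04]
tool_rot: [180.0, 0.1, -1.2]
force: [0.4, -0.1, 1.1]
grip_width: 0.0562
grasp_force: 0.0
time_s: 36.35
tool_pos: [0.573, -0.1432, 0.1614]
tool_rot: [180.0, -0.1, -1.2]
force: [0.2, -0.2, 0.7]
grip_width: 0.0564
grasp_force: 0.0
time_s: 36.98
tool_pos: [0.4972, -0.3412, 0.1612]
tool_rot: [-180.0, -0.1, -1.2]
force: [0.1, 0.1, 0.4]
grip_width: 0.0563
grasp_force: 0.0
```

View pics/t9.png

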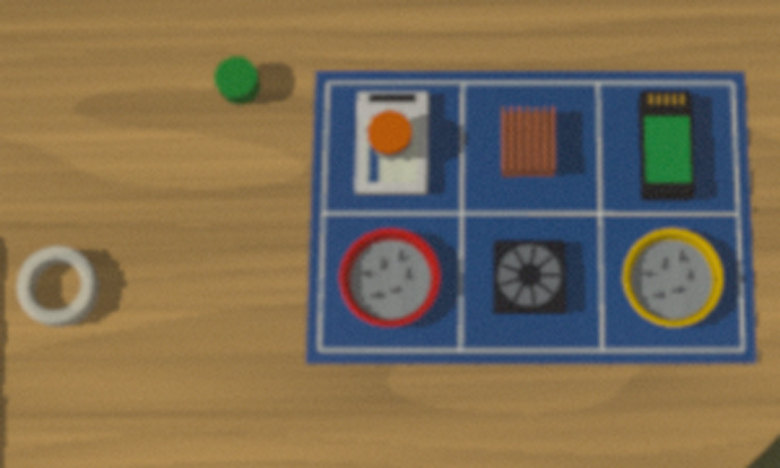

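View pics/s9.png

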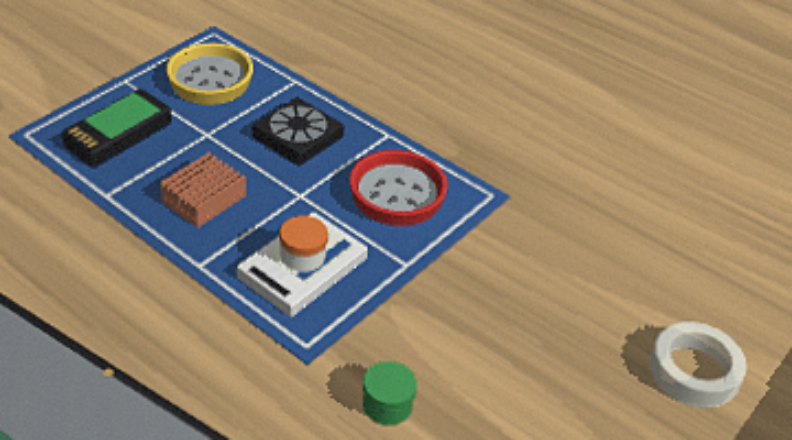

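All parts look centred. One check of pot against drive before handing in.

Run:
```python
from h import *
c=cam("top"); H,S,V=[c["hsv"][...,i].astype(int) for i in range(3)]
print("pot",rect(c,win((H>4)&(H<16)&(S>180),270,201,15),.038))
q=lambda u,v:(120+u/2.6,150+v/2.6)
print("drive",(ray(c,[q(357,91),q(429,91),q(429,194),q(353,194)],.014)[:,:2].mean(0)*1000).round(1))
```

```text
pot [ 6.257e+02  8.170e+01 -2.000e-01  3.060e+01  2.910e+01]
drive [624.9  81. ]
```

```bash
python3 -c "
from cell import env
print(env.get_obs()['time_s'], env.sign_off())"
```

```text
the job is handed in; nothing more can be done
37.125 None
```

I handed the job in at 37 s: all four parts are squared up in their own cells, the orange pot stands upright on the drive about 1 mm off its centre, and the tape was never touched; no verdict came back.

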